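# Lock a board carriage with a locating pin in a hidden index hole

## Task

Lock the board carriage at its working position. Take the red-handled locating pin out of its stand, stand it in the carriage's brass bushing so that its tip rests on the strip below, and use it to slide the carriage to the left until the tip drops into the blind index hole hidden somewhere under the carriage; leave the pin there, upright and fully home with its collar down on the bushing, and let go. Leave the things lying round the fixture where they are.

Things in the scene. Friction and masses are not known exactly. Their poses are not given: they have to be found in the camera images.
- pin_grip (a point): Centre of the locating pin's red handle: 24 mm square, 48 mm tall, gripped across two flat sides; x and y axes normal to the sides, z up the pin. Below it a round collar (37 mm wide, 5 mm thick, underside 29 mm below this point), then a 12 mm shank; tip 79 mm below this point. About 120 g. It starts upright in the pin stand, collar on the stand's top.
- pin_tip (a point): Centre of the pin's flat 6 mm wide tip, its lowest point, 50 mm below the collar's underside; z axis up the pin. The last 8 mm of the 12 mm shank taper to this tip.
- pin_stand: Fixed grey block, 64 mm square (72 mm foot), 58 mm high, origin at the centre of its underside. The pin stands in a 15 mm wide vertical hole at its centre, 54 mm deep.
- slide_base: Fixed base, 136 (x) by 360 (y) mm, 47 mm high; origin at centre of underside; y axis = slide direction, to the robot's left. Along its middle, 28 mm above origin, is the flat top of a fixed steel strip, hidden by the carriage. In it, at x = 0, is a blind hole, 15 mm wide, 20 mm deep, its y different each time: the bushing is over it at some carriage joint value from 0.035 to 0.085 m.
- carriage (a joint): Slide of the carriage along the base's +y, 0 (right stop) to 0.1 m (left stop), start 0 to 0.015. About 1.5 N friction; stays where left, cannot be lifted. Grey plate, 116 by 210 mm, top 42 mm above the bench; two circuit boards are fixed on it, tops about 60 mm above the bench, centred 67 mm each side of the bushing along the slide.
- bushing (a point): Centre of the mouth of the brass bushing in mid-carriage, 60 mm above the bench. Funnel 31 mm wide inside, 39 outside, narrowing in 13 mm to a vertical 15 mm bore through to the strip. Pin tip on the strip: collar 18 mm above the mouth. Pin fully home in the hole: collar on the mouth, tip 10 mm above the base's underside.
- solder_reel: Reel of solder wire, about 85 x 56 x 40 mm, loose bystander; origin at the centre of its underside.
- insulating_tape: Roll of black tape, 56 mm wide, 19 mm high, loose bystander; origin at the centre of its underside.
- flux_jar: Small jar with a white lid, 50 mm wide, 26 mm high, loose bystander; origin at the centre of its underside.
- screwdriver: Screwdriver with a green handle, 172 mm long, lying, loose bystander; origin at the centre of its underside.
Not all that is in view belongs to the job. Of the things like the part that bears pin_grip, leave any that is orange, purple or white; of the rest the smaller one is meant.

How it is judged:
By the outcome, as a careful person would: the job done as asked, in the order asked, and still so for the second after the job is handed in, with the robot touching nothing.
It also fails if it takes over 67 s, if anything falls off the work surface, if the arm or the gripper's body presses on something with over 40 N, if the wrist force passes 120 N, or if a joint passes its speed limit or range.

## Robot

A 6-joint arm with a two-finger parallel gripper is mounted at the origin on a cart in front of the work surface, level with it; the furniture and walls round the work are solid. World frame = base frame: x ahead of the robot, y to its left, z up, the work surface at z = 0. Lengths are in m, angles in degrees, forces in N, time in s.
With the tool pointing down it reaches from about 0.4 to 0.825 m from the base axis. Payload 7 kg.
Tool frame: the origin (TCP) lies between the finger pads; the fingertips stand 11 mm ahead of it and the grasp point (between the pads) lies 8 mm behind it (r.tcp_to_tips is the distance from the TCP to the fingertips, in m); x points along the fingers, y is the direction in which the jaws open and shut, and the axes are right-handed (so a half turn about x gives the same grasp; the last joint's range is limited). The gripper opens to 88 mm and grips with 3 to 60 N. Pads are 19 mm wide; open, the fingers measure 130 mm over their backs; the gripper's body (78 mm by 193 mm) begins 47 mm behind the grasp point.
Start: joints at [-49.67, 20.546, 0.682, 0, -70.136, -16.507], TCP at [0.273, -0.617, 0.238] pointing down, gripper open.
Joint ranges: [-176.03, 176.03], [-82.01, 121.73], [-58.28, 71.71], [-173.87, 95.51], [-174.79, -0.11], [-173.66, 173.66]. Speed limits (degrees/s): [136.94, 136.94, 172.46, 180, 180, 180].

## Interface

Orientations are given as [roll, pitch, yaw] about the fixed x, y, z axes, in that order (R = Rz(yaw) Ry(pitch) Rx(roll)).
In Python, from plant import r gives the robot as it stands.
- The arm moves only by the tool arm_command, never from a script. Its argument "plan" is a list of rows, each an object of numbers: "dx", "dy", "dz": the shift along the tool's x, y, z each as a share of 0.02 m, from -1 to 1; "wx", "wy", "wz": the turn, a rotation vector about the tool's x, y, z each as a share of 0.08 rad, from -1 to 1. In form: [{"dx": .., "dy": .., "dz": .., "wx": .., "wy": .., "wz": ..}, ...]. A call has 1 to 20 rows; each row shifts and turns the pose as measured when the row begins, along the tool's axes as they then stand; what a row does not reach is not made up. A row lasts 1/12 s, in which the tool goes at most 41.7 mm and 7.16 degrees, less where a joint would pass 70% of its speed; a pose out of reach is approached as far as the arm can. A call with a number of a shift or a turn outside -1 to 1 is refused whole. A call with a gripper value outside its range is refused whole. "fingers" is the closure, from -1 (fully open) to 1 (shut), so that 0 is half open, set as the call begins (left out, the last holds). The fingers move at their own pace and stop on an object; "force" is the grip in N (left out, the last holds). Time passes only in rows, so rows that do not move let the fingers close. It gives the time, the measured TCP pose, the force and the opening at its end, in the units of the state.
- r.get_state(): the state, without advancing time (a new reading comes with each control period).
- r.capture(name): name is "side" or "top"; returns (picture, depth): 400x640x3 uint8, red, green, blue; 400x640 float32, m along the optical axis (not along the pixel's ray), 0 where there is no reading.
- r.camera_model(name): a dict with "vertical_fov" (degrees; the focal length in pixels is half the picture's height over the tangent of half this angle, whatever the lens; pixels are square), "cx", "cy" (the principal point, pixels), "dist" ([k1, k2, p1, p2, k3] as OpenCV has them; the pictures are not rectified), "R" (3x3) and "t" (3): a world point X has camera coordinates R X + t. Camera axes: x right, y down, z forward; pixel columns grow to the right and rows downward; lengths in m; the calibration is good to about 2 mm. A picture is of the moment at which its call begins. camera_model takes no time and is no camera call.
- r.close_job(): hands the job in, once; it reports no verdict.
Trained networks look in the newest picture that a camera, given by its name, has taken for a name from the list of things; names that differ only in an ending like _2 or _b are one class to them, and where a whole thing is asked for, a point or a joint stands for the part that bears it (a point fixed in the world has none). Each returns a list of dicts, best first, with "score" (0 to 1); they miss things now and then, are a little off and sometimes report something else, mostly with a low value. They report only what shows in the picture. A call takes as long as a camera call. They do not tell look-alikes from the thing itself.
- r.cut_out(camera, query): "mask" (400x640 bool, what is visible of it) and "bbox" ([left, top, width, height] in pixels, round what is visible of it).
- r.spot_point(camera, query): "centre" ([column, row] in pixels: a listed point, or the origin of a listed thing).
The state is a dict: "time_s": time; "joints": joint angles; "qd": joint speeds; "joint_torque": joint torques, N m; "tcp_pos": TCP position; "eef_rot": TCP orientation; "contact_force": force on the tool from outside, world axes, zero at the start; "moment": the same for the moment, N m; "gripper_width": finger opening in m.
Only numpy, scipy, OpenCV 4.12 (cv2) and the standard library are available. Lean on these libraries where they do the work, as an engineer would, in place of code of your own. Each camera call takes 0.05 s, during which the arm holds its last target.

## Working session

There is one attempt and no reset: what is moved stays moved. The work goes in short steps, Python scripts to look and compute and a tool call to move; the robot and the scene stay as the last step left them, time stands still between calls to the robot, and variables do not carry over. Pictures are saved under pics/ and viewed, and the job is handed in when it is done.

Besides the shell and the picture viewer there is one more tool, called as a command line: name --argument value ..., lists and objects as JSON in quotes. arm_command: Moves the arm, as the interface text tells. Shift numbers are shares of 0.02 m and turn numbers shares of 0.08 rad, none past 1 either way. Its arguments: {"type":"object","properties":{"plan":{"type":"array","items":{"type":"object","properties":{"dx":{"type":"number"},"dy":{"type":"number"},"dz":{"type":"number"},"wx":{"type":"number"},"wy":{"type":"number"},"wz":{"type":"number"}}}},"fingers":{"type":"number"},"force":{"type":"number"}},"required":["plan"]}

```bash
mkdir -p pics; ls; cat > h.py <<'E'
import numpy as np, cv2
from plant import r
from scipy.spatial.transform import Rotation as Rn
def K(n):
    m=r.camera_model(n); f=200/np.tan(np.radians(m["vertical_fov"])/2)
    return m,np.array([[f,0,m["cx"]],[0,f,m["cy"]],[0,0,1.]]),np.array(m["dist"],float)
def proj(n,X):
    m,k,d=K(n); R=np.array(m["R"]);t=np.array(m["t"])
    return cv2.projectPoints(np.atleast_2d(np.array(X,float)),cv2.Rodrigues(R)[0],t,k,d)[0].reshape(-1,2)
def ray(n,uv):
    m,k,d=K(n); R=np.array(m["R"]);t=np.array(m["t"])
    p=cv2.undistortPoints(np.array(uv,float).reshape(-1,1,2),k,d).reshape(-1,2)
    return -R.T@t, (np.c_[p,np.ones(len(p))])@R
def onz(n,uv,z):
    o,d=ray(n,uv); return o+d*((z-o[2])/d[:,2])[:,None]
def dep(n,uv,z):
    o,d=ray(n,uv); return o+d*np.asarray(z).reshape(-1,1)
def save(n,p): cv2.imwrite(p,n[:,:,::-1])
E
python3 - <<'E'
from h import *
for n in("side","top"):
    im,d=r.capture(n); save(im,f"pics/{n}0.png"); np.save(f"{n}d.npy",d); np.save(f"{n}i.npy",im)
    m,k,_=K(n);print(n,k[0,0],-np.array(m["R"]).T@m["t"],m["R"][2])
    for q in("pin_grip","bushing","pin_stand","slide_base"):
        for x in r.spot_point(n,q): print(q,x)
print(r.get_state())
E
```

```text
pics
side 429.2551977909107 [ 0.28197333 -0.9900029   0.7965565 ] [ 0.24051116  0.77029386 -0.5905944 ]
pin_grip {'centre': [396.7, 194.5], 'score': 0.97}
pin_grip {'centre': [276.7, 255.4], 'score': 0.86}
pin_grip {'centre': [324.0, 205.3], 'score': 0.76}
pin_grip {'centre': [257.3, 198.6], 'score': 0.65}
pin_grip {'centre': [296.7, 224.3], 'score': 0.49}
pin_grip {'centre': [287.1, 171.2], 'score': 0.32}
bushing {'centre': [284.4, 169.7], 'score': 0.97}
bushing {'centre': [362.7, 234.3], 'score': 0.64}
pin_stand {'centre': [297.6, 249.9], 'score': 0.59}
slide_base {'centre': [281.7, 180.7], 'score': 0.68}
top 374.0193545827151 [ 0.43367048 -0.092061    0.93722714] [ 0.13900245  0.02334706 -0.99001678]
pin_grip {'centre': [363.8, 114.6], 'score': 0.8}
pin_grip {'centre': [326.2, 274.7], 'score': 0.75}
pin_grip {'centre': [340.8, 202.7], 'score': 0.67}
pin_grip {'centre': [410.9, 271.3], 'score': 0.61}
bushing {'centre': [245.1, 224.0], 'score': 0.81}
pin_stand {'centre': [366.6, 242.5], 'score': 0.56}
slide_base {'centre': [233.1, 224.9], 'score': 0.7}
{'time_s': 0.5, 'joints': array([-4.96699320e+01,  2.05460446e+01,  6.79692165e-01, -1.46529523e-03,
       -7.01353538e+01, -1.65055019e+01]), 'qd': array([-0.05012005, -0.02484591, -0.00884103,  0.05299973, -0.079421  ,
        0.15253057]), 'joint_torque': array([ 3.37531737e-04, -5.81795776e+01,  2.93070048e+01,  6.99719667e+00,
        1.19618332e-02, -3.69460759e-05]), 'tcp_pos': array([ 0.27261139, -0.61745505,  0.23754295]), 'eef_rot': array([67.5789894 , 89.99780671, 91.40305753]), 'contact_force': array([-0.39769427, -0.49126228, -0.49736597]), 'moment': array([ 0.03773984, -0.03967758, -0.05827142]), 'gripper_width': 0.08738432139462998}
```

View pics/side0.png

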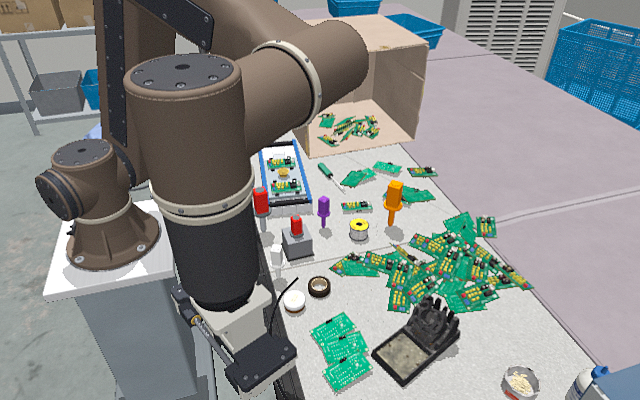

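View pics/top0.png

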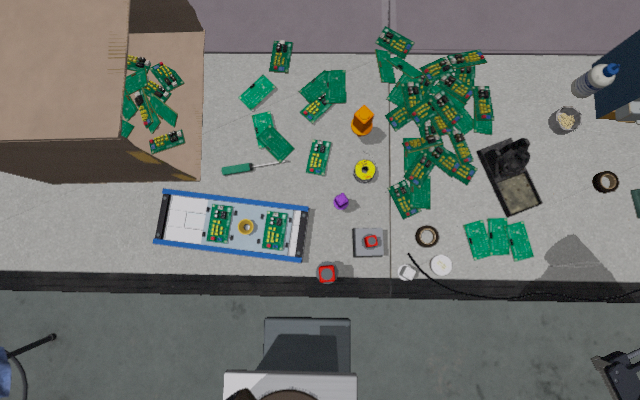

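The side view shows the small red pin in the grey stand at (297,225). A larger red look-alike stands at (261,200), and the purple, orange and white ones are decoys. The top view shows the stand at (367,242), the bushing at (247,227) and the base turned slightly. Next I measure.

```bash
python3 - <<'E'
from h import *
im=np.load("topi.npy");d=np.load("topd.npy")
c1=cv2.resize(im[180:300,145:325],None,fx=4.4,fy=4.4,interpolation=cv2.INTER_CUBIC);save(c1,"pics/t1.png")
c1=cv2.resize(im[215:290,310:460],None,fx=5,fy=5,interpolation=cv2.INTER_CUBIC);save(c1,"pics/t2.png")
s=np.load("sidei.npy")
c1=cv2.resize(s[130:270,230:350],None,fx=4.2,fy=4.2,interpolation=cv2.INTER_CUBIC);save(c1,"pics/s1.png")
for u,v in((371,241),(360,250),(327,273),(247,227),(235,225),(341,201),(408,272)):
    print(u,v,dep("top",[(u,v)],d[v,u])[0].round(4))
# stand
for n in("top","side"):
  for q in ("pin_stand","carriage","bushing","pin_grip"):
    for x in r.cut_out(n,q)[:5]: print(n,q,x["score"],x["bbox"])
E
```

```text
371 241 [ 0.4632 -0.181   0.1121]
360 250 [ 0.4438 -0.1613  0.0576]
327 273 [ 0.394  -0.086   0.1438]
247 227 [0.4948 0.1117 0.0299]
235 225 [0.4982 0.1377 0.0438]
341 201 [ 0.5519 -0.1146  0.1029]
408 272 [ 0.3975 -0.2623  0.1045]
top pin_stand 0.88 [350.1, 226.1, 33.7, 31.9]
top carriage 0.65 [201.1, 202.1, 94.3, 56.5]
top bushing 0.72 [200.7, 197.5, 94.1, 58.3]
top pin_grip 0.9 [314.1, 262.9, 25.1, 18.9]
top pin_grip 0.76 [334.9, 196.9, 13.6, 13.4]
top pin_grip 0.76 [401.7, 267.1, 13.0, 11.2]
top pin_grip 0.73 [350.8, 103.9, 22.0, 32.4]
top pin_grip 0.51 [363.4, 234.3, 12.3, 14.4]
side pin_stand 0.82 [282.1, 224.7, 30.9, 36.8]
side carriage 0.63 [266.8, 156.6, 38.0, 50.5]
side bushing 0.65 [264.1, 151.4, 44.9, 47.5]
side pin_grip 0.97 [251.6, 184.7, 21.3, 50.1]
side pin_grip 0.96 [385.6, 180.3, 18.9, 43.4]
side pin_grip 0.73 [289.2, 215.6, 18.9, 23.7]
side pin_grip 0.71 [320.8, 196.0, 6.9, 32.7]
side pin_grip 0.64 [270.7, 246.5, 12.4, 32.8]
```

```bash
python3 - <<'E'
from h import *
im=np.load("topi.npy");d=np.load("topd.npy")
v,u=np.mgrid[150:300,140:440]
P=dep("top",np.c_[u.ravel(),v.ravel()],d[150:300,140:440].ravel())
c=im[150:300,140:440].reshape(-1,3).astype(int)
red=(c[:,0]>130)&(c[:,1]<80)&(c[:,2]<80)
uu=u.ravel();vv=v.ravel()
for nm,sel in (("stand",(abs(uu-368)<25)&(abs(vv-242)<25)),("big",(abs(uu-327)<16)&(abs(vv-272)<16))):
    q=P[sel&red]; print(nm,q[:,2].max(),np.percentile(q,[2,50,98],axis=0).round(4).tolist())
    t=q[q[:,2]>np.percentile(q[:,2],95)-.004]; r_=cv2.minAreaRect((t[:,:2]*1000).astype(np.float32)); print(len(t),r_,t.mean(0))
sel=(abs(uu-368)<25)&(abs(vv-242)<25)&~red
q=P[sel]; t=q[abs(q[:,2]-.058)<.004]; print("standtop",len(t),cv2.minAreaRect((t[:,:2]*1000).astype(np.float32)),np.median(t[:,2]))
blue=(c[:,2]>140)&(c[:,0]<80)&(uu<320)
q=P[blue]; print("blue",cv2.minAreaRect((q[:,:2]*1000).astype(np.float32)),np.percentile(q[:,2],[5,50,95]))
br=(c[:,0]>130)&(c[:,2]<90)&(c[:,1]>90)&(abs(uu-246)<14)&(abs(vv-226)<14)
q=P[br];print("brass",len(q),cv2.minEnclosingCircle((q[:,:2]*1000).astype(np.float32)),np.median(q[:,2]))
E
```

```text
stand 0.11435004414164607 [[0.4522, -0.1943, 0.0627], [0.4633, -0.179, 0.1107], [0.4779, -0.1697, 0.1129]]
54 ((464.0150451660156, -182.21771240234375), (22.589162826538086, 23.036060333251953), 10.60857105255127) [ 0.4632747  -0.18257868  0.11101532]
big 0.9372271376728569 [[0.3753, -0.1007, 0.0759], [0.3928, -0.0841, 0.1422], [0.4085, -0.0676, 0.146]]
100 ((404.0983581542969, -83.58234405517578), (56.068912506103516, 31.37637710571289), 8.318018913269043) [ 0.39161795 -0.08554818  0.150996  ]
standtop 568 ((464.0245361328125, -182.34820556640625), (62.95494842529297, 64.91667938232422), 1.2601176500320435) 0.05797888574972515
blue ((501.0799255371094, 129.96759033203125), (221.72805786132812, 416.5970153808594), 9.254107475280762) [0.04439163 0.04682873 0.04941888]
brass 136 ((494.369384765625, 109.54756927490234), 18.15018653869629) 0.05690922463993009
```

View pics/t1.png

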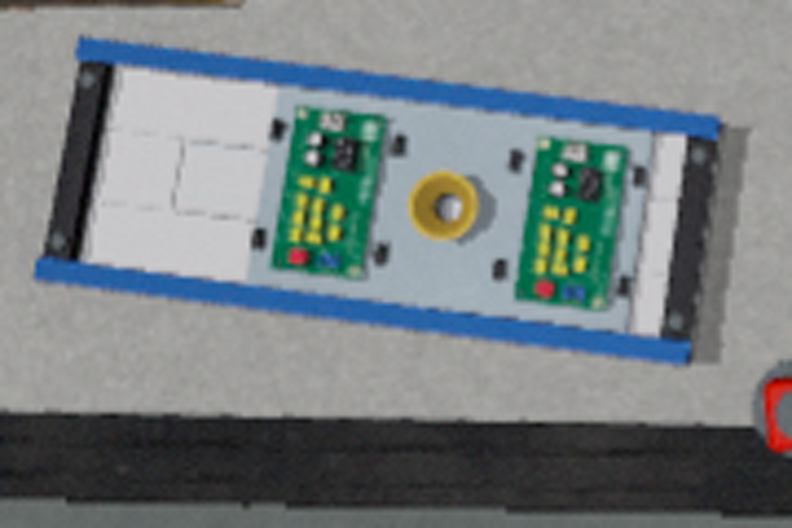

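View pics/t2.png

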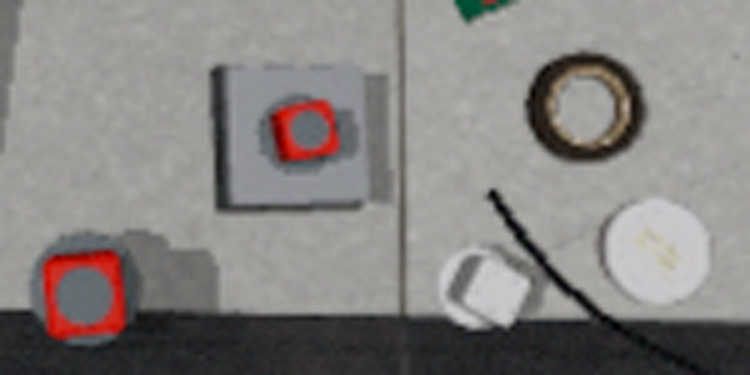

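View pics/s1.png

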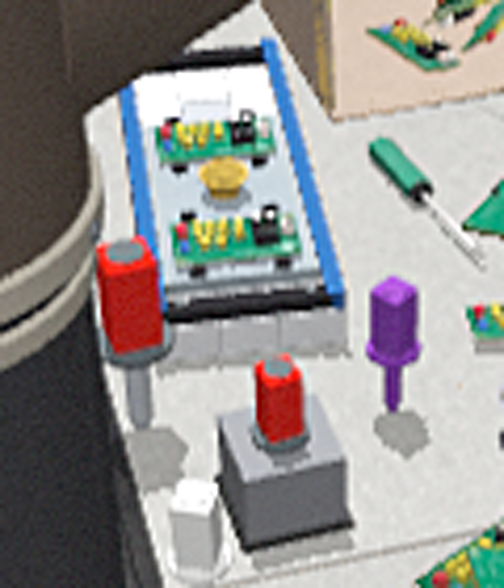

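```bash
cat >> h.py <<'E'
def axes():
    s=r.get_state(); R=Rn.from_euler("xyz",s["eef_rot"],degrees=True).as_matrix()
    return s,R
E
python3 - <<'E'
from h import *
im=np.load("topi.npy");d=np.load("topd.npy")
s,R=axes(); print("tool axes cols\n",R.round(4)); print("proj tcp",proj("top",s["tcp_pos"]))
v,u=np.mgrid[0:400,0:640]
P=dep("top",np.c_[u.ravel(),v.ravel()],d.ravel()).reshape(400,640,3)
for p in ((410,257),(425,274),(440,280),(470,288),(520,293),(600,296),(200,60),(200,170),(125,150),(100,160),(135,185),(190,180),(203,30),(160,150),(560,245),(600,350),(290,370)): print(p,P[p[1],p[0]].round(3))
# rails
c=im.astype(int)
blue=(c[:,:,2]>140)&(c[:,:,0]<80)&(u<320)&(u>140)&(v>180)&(v<280)
ang=[]
for side in(0,1):
    pts=[]
    for x in range(175,295):
        vs=np.where(blue[:,x])[0]
        if len(vs)<3: continue
        gaps=np.where(np.diff(vs)>8)[0]
        if len(gaps)==0: continue
        g=vs[:gaps[0]+1] if side==0 else vs[gaps[-1]+1:]
        pts.append((x,g.mean()))
    w=onz("top",pts,.047); l=cv2.fitLine(w[:,:2].astype(np.float32),cv2.DIST_HUBER,0,1e-3,1e-3).ravel(); print(len(pts),l)
br=(c[:,:,0]>130)&(c[:,:,2]<90)&(c[:,:,1]>90)&(abs(u-246)<14)&(abs(v-226)<14)
co=np.argwhere(br)[:,::-1].astype(float)
w=onz("top",co,.06);print("brass@.06",cv2.minEnclosingCircle((w[:,:2]*1000).astype(np.float32)))
si=np.load("sidei.npy").astype(int);v2,u2=np.mgrid[0:400,0:640]
br=(si[:,:,0]>130)&(si[:,:,2]<90)&(si[:,:,1]>90)&(abs(u2-284)<10)&(abs(v2-171)<8)
co=np.argwhere(br)[:,::-1].astype(float);w=onz("side",co,.06);print("side",cv2.minAreaRect((w[:,:2]*1000).astype(np.float32)), w.min(0),w.max(0))
for n in("top","side"):
  b=r.spot_point(n,"bushing")[0]["centre"];print(n,onz(n,[b],.06))
red=(si[:,:,0]>130)&(si[:,:,1]<80)&(si[:,:,2]<80)&(abs(u2-297)<12)&(abs(v2-226)<14)
co=np.argwhere(red)[:,::-1].astype(float);m=co.mean(0);print("side red centroid",m,proj("side",[.464,-.182,.087]),onz("side",[m],.087))
E
```

```text
tool axes cols
 [[ 0.000e+00 -4.039e-01  9.148e-01]
 [ 0.000e+00  9.148e-01  4.039e-01]
 [-1.000e+00  0.000e+00  1.000e-04]]
proj tcp [[625.90411874 350.94913064]]
(410, 257) [ 0.43  -0.288  0.007]
(425, 274) [ 0.389 -0.323  0.008]
(440, 280) [ 0.375 -0.362 -0.002]
(470, 288) [ 0.357 -0.435 -0.003]
(520, 293) [ 0.347 -0.556 -0.004]
(600, 296) [ 0.344 -0.749 -0.005]
(200, 60) [0.941 0.264 0.008]
(200, 170) [0.64  0.245 0.006]
(125, 150) [0.611 0.279 0.294]
(100, 160) [0.607 0.361 0.234]
(135, 185) [0.6   0.414 0.   ]
(190, 180) [0.613 0.266 0.013]
(203, 30) [1.03  0.263 0.004]
(160, 150) [0.691 0.35  0.012]
(560, 245) [ 0.465 -0.658 -0.   ]
(600, 350) [ 0.046 -1.254 -0.756]
(290, 370) [ 0.109  0.016 -0.164]
120 [0.10935158 0.9940031  0.5608351  0.14823194]
120 [0.10906067 0.99403507 0.43654588 0.14096838]
brass@.06 ((494.2191467285156, 109.42499542236328), 17.943675994873047)
side ((494.07452392578125, 113.98063659667969), (74.7401351928711, 29.173879623413086), 89.33837890625) [0.47937195 0.07659529 0.06      ] [0.50858475 0.15151665 0.06      ]
top [[0.49979738 0.10972181 0.06      ]]
side [[0.50120655 0.11114906 0.06      ]]
side red centroid [296.01875 226.025  ] [[295.4573562 224.3428565]] [[ 0.4637793  -0.18868718  0.087     ]]
```

arm_command --plan '[{"wx": -1}, {"wx": -1}, {"wx": -1}, {"wx": -1}, {"wx": -1}, {"wx": -1}, {"wx": -1}, {"wx": -1}, {"wx": -1}, {"wx": -1}, {"wx": -1}, {"wx": -1}, {"wx": -1}, {"wx": -1}, {"wx": -1}, {"wx": -1}, {"wx": -0.8}, {}]' --fingers -1 --force 40

```text
schema error: expected keys dx, dy, dz, wx, wy, wz
```

```bash
cat >> h.py <<'E'
def go(target,yaw=None):
    "target grasp-frame TCP; yaw=angle of tool y (deg, mod 180)"
    s,R=axes(); d=R.T@(np.array(target)-s["tcp_pos"])
    a=np.degrees(np.arctan2(R[1,1],R[0,1]))
    print("t",s["time_s"],"tcp",s["tcp_pos"].round(4),"yaw",round(a,2),"tilt",np.degrees(np.arccos(-R[2,0])).round(2),"q6",s["joints"].round(1),"w",round(s["gripper_width"],4),"F",np.round(s["contact_force"],1))
    print("tool shift /0.02:",(d/.02).round(2))
    if yaw is not None:
        e=(yaw-a+90)%180-90; print("wx total",round(-np.radians(e)/.08,2))
E
python3 -c "
from h import *
go([.464,-.182,.238],10.6)"
```

```text
t 1.0 tcp [ 0.2726 -0.6175  0.2376] yaw 113.83 tilt 0.0 q6 [-49.7  20.5   0.7   0.  -70.1 -16.5] w 0.0877 F [-0.4 -0.   0.7]
tool shift /0.02: [-0.02 16.05 17.55]
wx total -16.75
```

arm_command --plan '[{"dx": 0, "dy": 0, "dz": 0, "wx": -1, "wy": 0, "wz": 0}, {"dx": 0, "dy": 0, "dz": 0, "wx": -1, "wy": 0, "wz": 0}, {"dx": 0, "dy": 0, "dz": 0, "wx": -1, "wy": 0, "wz": 0}, {"dx": 0, "dy": 0, "dz": 0, "wx": -1, "wy": 0, "wz": 0}, {"dx": 0, "dy": 0, "dz": 0, "wx": -1, "wy": 0, "wz": 0}, {"dx": 0, "dy": 0, "dz": 0, "wx": -1, "wy": 0, "wz": 0}, {"dx": 0, "dy": 0, "dz": 0, "wx": -1, "wy": 0, "wz": 0}, {"dx": 0, "dy": 0, "dz": 0, "wx": -1, "wy": 0, "wz": 0}, {"dx": 0, "dy": 0, "dz": 0, "wx": -1, "wy": 0, "wz": 0}, {"dx": 0, "dy": 0, "dz": 0, "wx": -1, "wy": 0, "wz": 0}, {"dx": 0, "dy": 0, "dz": 0, "wx": -1, "wy": 0, "wz": 0}, {"dx": 0, "dy": 0, "dz": 0, "wx": -1, "wy": 0, "wz": 0}, {"dx": 0, "dy": 0, "dz": 0, "wx": -1, "wy": 0, "wz": 0}, {"dx": 0, "dy": 0, "dz": 0, "wx": -1, "wy": 0, "wz": 0}, {"dx": 0, "dy": 0, "dz": 0, "wx": -1, "wy": 0, "wz": 0}, {"dx": 0, "dy": 0, "dz": 0, "wx": -1, "wy": 0, "wz": 0}, {"dx": 0, "dy": 0, "dz": 0, "wx": -0.8, "wy": 0, "wz": 0}]' --fingers -1 --force 40

```text
time_s: 2.42
tcp_pos: [0.2726, -0.6175, 0.2376]
eef_rot: [38.6, 90.0, 143.1]
contact_force: [-0.4, 0.4, 0.3]
gripper_width: 0.0876
```

```bash
python3 -c "
from h import *
go([.464,-.182,.238],10.6)"
```

```text
t 2.4167 tcp [ 0.2726 -0.6175  0.2376] yaw -165.47 tilt 0.0 q6 [-49.7  20.5   0.7   0.  -70.1  64.2] w 0.0876 F [-0.4  0.4  0.3]
tool shift /0.02: [ -0.02 -14.73  18.68]
wx total 0.86
```

arm_command --plan '[{"dx": 0, "dy": -0.78, "dz": 0.98, "wx": 0, "wy": 0, "wz": 0}, {"dx": 0, "dy": -0.78, "dz": 0.98, "wx": 0, "wy": 0, "wz": 0}, {"dx": 0, "dy": -0.78, "dz": 0.98, "wx": 0, "wy": 0, "wz": 0}, {"dx": 0, "dy": -0.78, "dz": 0.98, "wx": 0, "wy": 0, "wz": 0}, {"dx": 0, "dy": -0.78, "dz": 0.98, "wx": 0, "wy": 0, "wz": 0}, {"dx": 0, "dy": -0.78, "dz": 0.98, "wx": 0, "wy": 0, "wz": 0}, {"dx": 0, "dy": -0.78, "dz": 0.98, "wx": 0, "wy": 0, "wz": 0}, {"dx": 0, "dy": -0.78, "dz": 0.98, "wx": 0, "wy": 0, "wz": 0}, {"dx": 0, "dy": -0.78, "dz": 0.98, "wx": 0, "wy": 0, "wz": 0}, {"dx": 0, "dy": -0.78, "dz": 0.98, "wx": 0, "wy": 0, "wz": 0}, {"dx": 0, "dy": -0.78, "dz": 0.98, "wx": 0, "wy": 0, "wz": 0}, {"dx": 0, "dy": -0.78, "dz": 0.98, "wx": 0, "wy": 0, "wz": 0}, {"dx": 0, "dy": -0.78, "dz": 0.98, "wx": 0, "wy": 0, "wz": 0}, {"dx": 0, "dy": -0.78, "dz": 0.98, "wx": 0, "wy": 0, "wz": 0}, {"dx": 0, "dy": -0.78, "dz": 0.98, "wx": 0, "wy": 0, "wz": 0}, {"dx": 0, "dy": -0.78, "dz": 0.98, "wx": 0, "wy": 0, "wz": 0}, {"dx": 0, "dy": -0.78, "dz": 0.98, "wx": 0, "wy": 0, "wz": 0}, {"dx": 0, "dy": 0, "dz": 0, "wx": 0.5, "wy": 0, "wz": 0}, {"dx": 0, "dy": 0, "dz": 0, "wx": 0, "wy": 0, "wz": 0}]'

```text
time_s: 4.0
tcp_pos: [0.4508, -0.2105, 0.2386]
eef_rot: [-112.9, 89.7, -10.6]
contact_force: [0.2, -0.1, -0.3]
gripper_width: 0.088
```

```bash
python3 -c "
from h import *
go([.464,-.182,.079],10.6)"
```

```text
t 4.0 tcp [ 0.4508 -0.2105  0.2386] yaw -167.67 tilt 0.31 q6 [ -2.3   3.4 -21.3   0.  -65.   14.6] w 0.088 F [ 0.2 -0.1 -0.3]
tool shift /0.02: [ 7.98 -0.91  1.27]
wx total 0.38
```

arm_command --plan '[{"dx": 0, "dy": -0.5, "dz": 0.65, "wx": 0.4, "wy": 0, "wz": 0}, {"dx": 0, "dy": -0.45, "dz": 0.65, "wx": 0, "wy": 0, "wz": 0}, {"dx": 1, "dy": 0, "dz": 0, "wx": 0, "wy": 0, "wz": 0}, {"dx": 1, "dy": 0, "dz": 0, "wx": 0, "wy": 0, "wz": 0}, {"dx": 1, "dy": 0, "dz": 0, "wx": 0, "wy": 0, "wz": 0}, {"dx": 1, "dy": 0, "dz": 0, "wx": 0, "wy": 0, "wz": 0}, {"dx": 0, "dy": 0, "dz": 0, "wx": 0, "wy": 0, "wz": 0}]'

```text
time_s: 4.58
tcp_pos: [0.4667, -0.1817, 0.1588]
eef_rot: [-108.1, 89.3, -7.3]
contact_force: [-0.8, -0.2, -1.3]
gripper_width: 0.0876
```

```bash
python3 - <<'E'
from h import *
go([.464,-.182,.079],10.6)
a,_=r.capture("top");b,_=r.capture("side")
a=cv2.resize(a[160:330,270:470],None,fx=2,fy=2);b=cv2.resize(b[120:290,210:410],None,fx=2,fy=2)
save(np.hstack([a,b]),"pics/p1.png")
E
```

```text
t 4.5833 tcp [ 0.4667 -0.1817  0.1588] yaw -169.19 tilt 0.74 q6 [  1.3   7.7 -27.9   0.1 -53.7   9.4] w 0.0876 F [-0.8 -0.2 -1.3]
tool shift /0.02: [3.99 0.18 0.03]
wx total 0.05
```

View pics/p1.png

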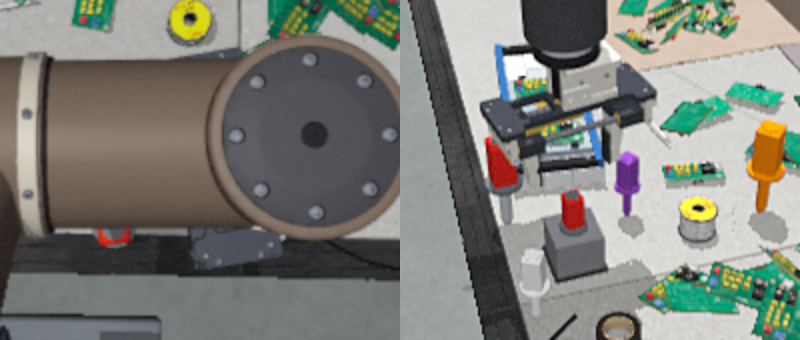

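The side view shows the open jaws straddling above the small red pin (pin at crop (572,210)). The big red look-alike is clear of the hand. I correct the small tilt and descend.

```bash
cat >> h.py <<'E'
def tilt():
    s,R=axes(); ax=np.cross(R[:,0],[0,0,-1]); w=R.T@ax; print("tilt fix wx,wy,wz shares",(w/.08).round(3))
E
python3 -c "
from h import *
tilt();go([.464,-.182,.079],10.6)"
```

```text
tilt fix wx,wy,wz shares [-0.    -0.074  0.198]
t 4.6833 tcp [ 0.4686 -0.1822  0.1621] yaw -169.16 tilt 0.97 q6 [  1.3   7.5 -27.6   0.2 -53.9   9.4] w 0.088 F [0.5 0.1 0.5]
tool shift /0.02: [4.15 0.29 0.08]
wx total 0.05
```

arm_command --plan '[{"dx": 0, "dy": 0.29, "dz": 0.08, "wx": 0, "wy": -0.07, "wz": 0.2}, {"dx": 0, "dy": 0, "dz": 0, "wx": 0, "wy": 0, "wz": 0}, {"dx": 0, "dy": 0, "dz": 0, "wx": 0, "wy": 0, "wz": 0}]'

```text
time_s: 4.93
tcp_pos: [0.4638, -0.1825, 0.1657]
eef_rot: [-120.1, 89.8, -19.3]
contact_force: [-0.0, -0.5, -0.5]
gripper_width: 0.0879
```

```bash
python3 -c "
from h import *
tilt();go([.464,-.182,.079],10.6)"
```

```text
tilt fix wx,wy,wz shares [-0.    -0.019  0.032]
t 4.9333 tcp [ 0.4638 -0.1825  0.1657] yaw -169.13 tilt 0.17 q6 [  1.2   7.3 -27.2   0.1 -55.3   9.6] w 0.0879 F [-0.  -0.5 -0.5]
tool shift /0.02: [ 4.34 -0.    0.03]
wx total 0.06
```

arm_command --plan '[{"dx": 0.7, "dy": 0, "dz": 0, "wx": 0, "wy": 0, "wz": 0.03}, {"dx": 0.7, "dy": 0, "dz": 0, "wx": 0, "wy": 0, "wz": 0.03}, {"dx": 0.7, "dy": 0, "dz": 0, "wx": 0, "wy": 0, "wz": 0.03}, {"dx": 0.7, "dy": 0, "dz": 0, "wx": 0, "wy": 0, "wz": 0.03}, {"dx": 0.5, "dy": 0, "dz": 0, "wx": 0, "wy": 0, "wz": 0.02}, {"dx": 0.4, "dy": 0, "dz": 0, "wx": 0, "wy": 0, "wz": 0}, {"dx": 0.3, "dy": 0, "dz": 0, "wx": 0, "wy": 0, "wz": 0}, {"dx": 0, "dy": 0, "dz": 0, "wx": 0, "wy": 0, "wz": 0}]'

```text
time_s: 5.6
tcp_pos: [0.4697, -0.1837, 0.0903]
eef_rot: [-131.8, 89.5, -30.9]
contact_force: [0.5, -0.0, 0.8]
gripper_width: 0.0876
```

```bash
python3 -c "
from h import *
tilt();go([.464,-.182,.079],10.6)"
```

```text
tilt fix wx,wy,wz shares [-0.    -0.07   0.078]
t 5.6 tcp [ 0.4697 -0.1837  0.0903] yaw -169.06 tilt 0.48 q6 [  1.2  13.  -32.1   0.4 -44.5   9.5] w 0.0876 F [ 0.5 -0.   0.8]
tool shift /0.02: [0.56 0.27 0.14]
wx total 0.07
```

arm_command --plan '[{"dx": 0.3, "dy": 0.27, "dz": 0.1, "wx": 0, "wy": -0.07, "wz": 0.08}, {"dx": 0.2, "dy": 0, "dz": 0, "wx": 0, "wy": 0, "wz": 0.02}, {"dx": 0, "dy": 0, "dz": 0, "wx": 0, "wy": 0, "wz": 0}, {"dx": 0, "dy": 0, "dz": 0, "wx": 0, "wy": 0, "wz": 0}]'

```text
time_s: 5.93
tcp_pos: [0.4643, -0.1828, 0.0805]
eef_rot: [85.5, 89.9, -173.6]
contact_force: [-0.2, -0.2, -0.4]
gripper_width: 0.0875
```

```bash
python3 - <<'E'
from h import *
tilt();go([.464,-.182,.079],10.6)
b,_=r.capture("side")
save(cv2.resize(b[120:290,210:410],None,fx=4,fy=3.5,interpolation=cv2.INTER_CUBIC),"pics/p2.png")
E
```

```text
tilt fix wx,wy,wz shares [ 0.     0.001 -0.012]
t 5.9333 tcp [ 0.4643 -0.1828  0.0805] yaw -169.04 tilt 0.06 q6 [  1.1  13.6 -32.8   0.  -43.6   9.8] w 0.0875 F [-0.2 -0.2 -0.4]
tool shift /0.02: [0.08 0.01 0.04]
wx total 0.08
```

View pics/p2.png

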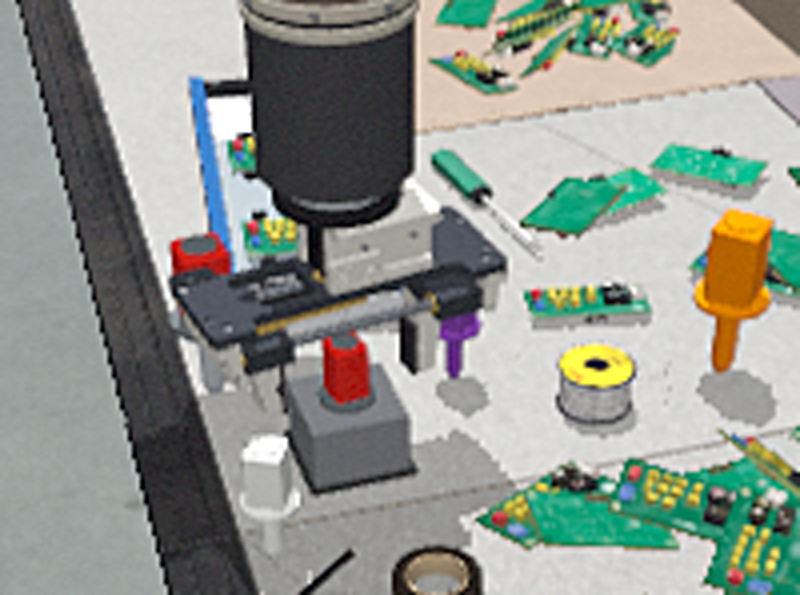

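The small pin (345,370) stands between the open fingers (265,370 and 415,340). I close the gripper.

arm_command --plan '[{"dx": 0, "dy": 0, "dz": 0, "wx": 0, "wy": 0, "wz": 0}, {"dx": 0, "dy": 0, "dz": 0, "wx": 0, "wy": 0, "wz": 0}, {"dx": 0, "dy": 0, "dz": 0, "wx": 0, "wy": 0, "wz": 0}, {"dx": 0, "dy": 0, "dz": 0, "wx": 0, "wy": 0, "wz": 0}, {"dx": 0, "dy": 0, "dz": 0, "wx": 0, "wy": 0, "wz": 0}, {"dx": 0, "dy": 0, "dz": 0, "wx": 0, "wy": 0, "wz": 0}, {"dx": 0, "dy": 0, "dz": 0, "wx": 0, "wy": 0, "wz": 0}, {"dx": 0, "dy": 0, "dz": 0, "wx": 0, "wy": 0, "wz": 0}]' --fingers 1 --force 40

```text
time_s: 6.65
tcp_pos: [0.4654, -0.1828, 0.0819]
eef_rot: [-111.3, 89.9, -10.4]
contact_force: [0.2, 0.8, 0.5]
gripper_width: 0.0397
```

```bash
python3 -c "
from h import *
tilt();go([.464,-.182,.079],10.6)"
```

```text
tilt fix wx,wy,wz shares [ 0.    -0.008  0.021]
t 6.65 tcp [ 0.4654 -0.1828  0.0819] yaw -169.03 tilt 0.1 q6 [  1.1  13.5 -32.8   0.  -43.6   9.8] w 0.0397 F [0.2 0.8 0.5]
tool shift /0.02: [0.14 0.06 0.05]
wx total 0.08
```

arm_command --plan '[{"dx": 0, "dy": 0, "dz": 0, "wx": 0, "wy": 0, "wz": 0}, {"dx": 0, "dy": 0, "dz": 0, "wx": 0, "wy": 0, "wz": 0}, {"dx": 0, "dy": 0, "dz": 0, "wx": 0, "wy": 0, "wz": 0}, {"dx": 0, "dy": 0, "dz": 0, "wx": 0, "wy": 0, "wz": 0}, {"dx": 0, "dy": 0, "dz": 0, "wx": 0, "wy": 0, "wz": 0}]'

```text
time_s: 7.07
tcp_pos: [0.4654, -0.1828, 0.0819]
eef_rot: [-112.1, 89.9, -11.2]
contact_force: [0.0, 0.8, -0.9]
gripper_width: 0.0238
```

```bash
python3 -c "
from h import *
tilt();go([.464,-.182,.15],10.6)"
```

```text
tilt fix wx,wy,wz shares [ 0.    -0.009  0.022]
t 7.0667 tcp [ 0.4654 -0.1828  0.0819] yaw -169.02 tilt 0.11 q6 [  1.1  13.5 -32.8   0.  -43.6   9.8] w 0.0238 F [ 0.   0.8 -0.9]
tool shift /0.02: [-3.41  0.06  0.05]
wx total 0.08
```

Grip width is 23.8 mm, which matches the handle. I lift.

arm_command --plan '[{"dx": -0.4, "dy": 0, "dz": 0, "wx": 0, "wy": 0, "wz": 0.02}, {"dx": -0.6, "dy": 0, "dz": 0, "wx": 0, "wy": 0, "wz": 0}, {"dx": -0.7, "dy": 0, "dz": 0, "wx": 0, "wy": 0, "wz": 0}, {"dx": -0.7, "dy": 0, "dz": 0, "wx": 0, "wy": 0, "wz": 0}, {"dx": -0.7, "dy": 0, "dz": 0, "wx": 0, "wy": 0, "wz": 0}, {"dx": -0.7, "dy": 0, "dz": 0, "wx": 0, "wy": 0, "wz": 0}, {"dx": -0.7, "dy": 0, "dz": 0, "wx": 0, "wy": 0, "wz": 0}, {"dx": -0.4, "dy": 0, "dz": 0, "wx": 0, "wy": 0, "wz": 0}, {"dx": 0, "dy": 0, "dz": 0, "wx": 0, "wy": 0, "wz": 0}, {"dx": 0, "dy": 0, "dz": 0, "wx": 0, "wy": 0, "wz": 0}]'

```text
time_s: 7.9
tcp_pos: [0.4648, -0.1824, 0.1868]
eef_rot: [72.8, 90.0, 173.8]
contact_force: [-0.1, 0.3, -0.9]
gripper_width: 0.0241
```

```bash
python3 - <<'E'
from h import *
tilt();go([.495,.110,.17],-6.27)
b,_=r.capture("side")
save(cv2.resize(b[120:290,210:410],None,fx=4,fy=3.5,interpolation=cv2.INTER_CUBIC),"pics/p3.png")
E
```

```text
tilt fix wx,wy,wz shares [ 0.     0.002 -0.007]
t 7.9 tcp [ 0.4648 -0.1824  0.1868] yaw -169.06 tilt 0.03 q6 [  1.2   6.3 -25.3  -0.  -58.4   9.8] w 0.0241 F [-0.1  0.3 -0.9]
tool shift /0.02: [ 0.84 -4.26 14.07]
wx total 3.76
```

View pics/p3.png

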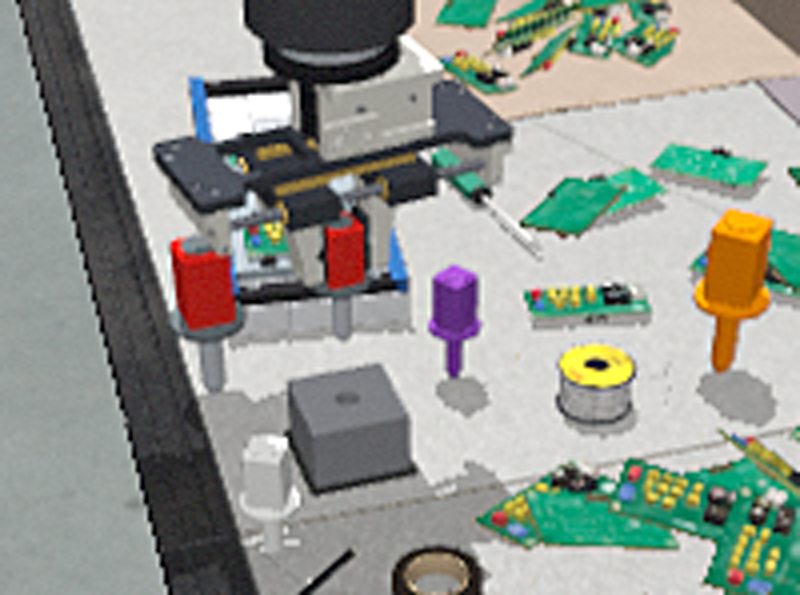

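The pin is held upright and free of the stand. I move to the bushing.

arm_command --plan '[{"dx": 0, "dy": 0, "dz": 0, "wx": 0.9, "wy": 0, "wz": 0}, {"dx": 0, "dy": 0, "dz": 0, "wx": 0.9, "wy": 0, "wz": 0}, {"dx": 0, "dy": 0, "dz": 0, "wx": 0.9, "wy": 0, "wz": 0}, {"dx": 0, "dy": 0, "dz": 0, "wx": 0.9, "wy": 0, "wz": 0}, {"dx": 0, "dy": 0, "dz": 0, "wx": 0, "wy": 0, "wz": 0}, {"dx": 0, "dy": 0, "dz": 0.9, "wx": 0, "wy": 0, "wz": 0}, {"dx": 0, "dy": 0, "dz": 0.9, "wx": 0, "wy": 0, "wz": 0}, {"dx": 0, "dy": 0, "dz": 0.9, "wx": 0, "wy": 0, "wz": 0}, {"dx": 0, "dy": 0, "dz": 0.9, "wx": 0, "wy": 0, "wz": 0}, {"dx": 0, "dy": 0, "dz": 0.9, "wx": 0, "wy": 0, "wz": 0}, {"dx": 0, "dy": 0, "dz": 0.9, "wx": 0, "wy": 0, "wz": 0}, {"dx": 0, "dy": 0, "dz": 0.9, "wx": 0, "wy": 0, "wz": 0}, {"dx": 0, "dy": 0, "dz": 0.9, "wx": 0, "wy": 0, "wz": 0}, {"dx": 0, "dy": 0, "dz": 0.9, "wx": 0, "wy": 0, "wz": 0}, {"dx": 0, "dy": 0, "dz": 0.9, "wx": 0, "wy": 0, "wz": 0}, {"dx": 0, "dy": 0, "dz": 0.9, "wx": 0, "wy": 0, "wz": 0}, {"dx": 0, "dy": 0, "dz": 0.9, "wx": 0, "wy": 0, "wz": 0}, {"dx": 0, "dy": 0, "dz": 0.9, "wx": 0, "wy": 0, "wz": 0}, {"dx": 0, "dy": 0, "dz": 0.9, "wx": 0, "wy": 0, "wz": 0}, {"dx": 0, "dy": 0, "dz": 0, "wx": 0, "wy": 0, "wz": 0}]'

```text
time_s: 9.62
tcp_pos: [0.4803, 0.0786, 0.1693]
eef_rot: [100.4, 88.3, -173.9]
contact_force: [0.4, 0.2, -1.1]
gripper_width: 0.024
```

```bash
python3 -c "
from h import *
tilt();go([.495,.110,.17],-6.27)"
```

```text
tilt fix wx,wy,wz shares [ 0.    -0.066 -0.356]
t 9.6167 tcp [0.4803 0.0786 0.1693] yaw 175.67 tilt 1.66 q6 [ 31.9   7.1 -26.6  -0.9 -57.8 -35.8] w 0.024 F [ 0.4  0.2 -1.1]
tool shift /0.02: [-0.06 -0.61  1.62]
wx total 0.42
```

arm_command --plan '[{"dx": 0, "dy": -0.3, "dz": 0.8, "wx": 0.4, "wy": -0.06, "wz": -0.3}, {"dx": 0, "dy": -0.3, "dz": 0.8, "wx": 0, "wy": 0, "wz": -0.05}, {"dx": 0, "dy": 0, "dz": 0, "wx": 0, "wy": 0, "wz": 0}, {"dx": 0, "dy": 0, "dz": 0, "wx": 0, "wy": 0, "wz": 0}]'

```text
time_s: 9.95
tcp_pos: [0.4946, 0.1111, 0.1664]
eef_rot: [134.1, 89.7, -141.5]
contact_force: [0.2, -0.6, -1.7]
gripper_width: 0.0237
```

```bash
python3 - <<'E'
from h import *
tilt();go([.495,.110,.17],-6.27)
b,_=r.capture("side");np.save("s4.npy",b)
save(cv2.resize(b[100:250,200:340],None,fx=5.7,fy=4,interpolation=cv2.INTER_CUBIC),"pics/p4.png")
for g in r.spot_point("side","pin_tip")[:3]: print(g)
s,R=axes(); p=s["tcp_pos"]+R@[-.005,0,0]; print(proj("side",[p,p+R@[.079,0,0],[.495,.11,.06]]))
E
```

```text
tilt fix wx,wy,wz shares [-0.    -0.05  -0.051]
t 9.95 tcp [0.4946 0.1111 0.1664] yaw 174.41 tilt 0.33 q6 [ 34.9   8.4 -25.8   0.  -56.1 -40.5] w 0.0237 F [ 0.2 -0.6 -1.7]
tool shift /0.02: [-0.18 -0.02 -0.05]
wx total 0.15
{'centre': [390.8, 225.6], 'score': 0.91}
{'centre': [275.4, 276.2], 'score': 0.86}
{'centre': [326.3, 224.7], 'score': 0.83}
[[280.67286367 138.53460521]
 [281.82597935 161.263033  ]
 [282.52957875 170.20160137]]
```

View pics/p4.png

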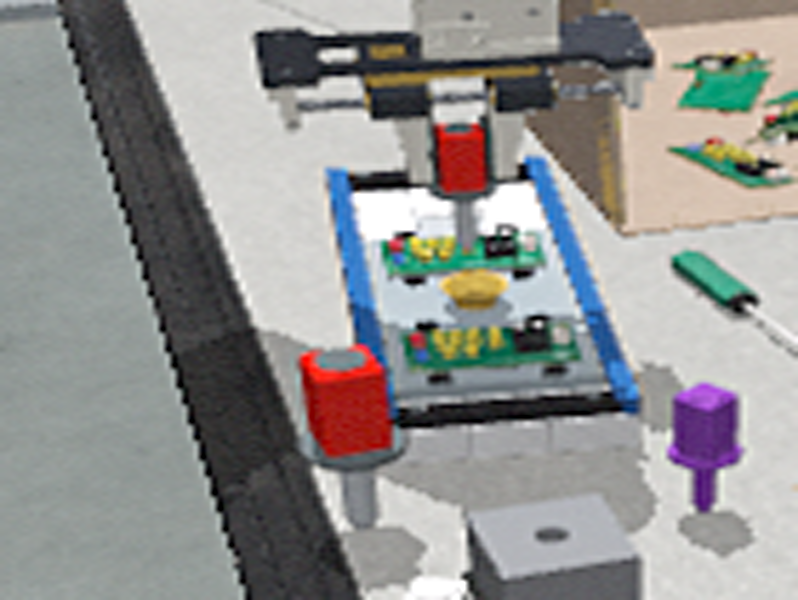

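The pin tip shows at (281.6,162.5), against a predicted (281.8,161.3). The bushing mouth is at (283.3,170.7), against (282.5,170.2). They agree, so I descend into the funnel.

arm_command --plan '[{"dx": 0.3, "dy": 0, "dz": 0, "wx": 0.1, "wy": -0.05, "wz": -0.05}, {"dx": 0.4, "dy": 0, "dz": 0, "wx": 0, "wy": 0, "wz": 0}, {"dx": 0.4, "dy": 0, "dz": 0, "wx": 0, "wy": 0, "wz": 0}, {"dx": 0.4, "dy": 0, "dz": 0, "wx": 0, "wy": 0, "wz": 0}, {"dx": 0.3, "dy": 0, "dz": 0, "wx": 0, "wy": 0, "wz": 0}, {"dx": 0, "dy": 0, "dz": 0, "wx": 0, "wy": 0, "wz": 0}]'

```text
time_s: 10.55
tcp_pos: [0.4938, 0.1084, 0.1261]
eef_rot: [93.7, 89.9, 177.5]
contact_force: [0.1, -0.7, -0.8]
gripper_width: 0.024
```

```bash
python3 -c "
from h import *
tilt();go([.495,.110,.124],-6.27)"
```

```text
tilt fix wx,wy,wz shares [ 0.    -0.001 -0.014]
t 10.55 tcp [0.4938 0.1084 0.1261] yaw 173.78 tilt 0.07 q6 [ 34.6  10.7 -29.   -0.1 -50.3 -40.8] w 0.024 F [ 0.1 -0.7 -0.8]
tool shift /0.02: [ 0.11 -0.05  0.09]
wx total 0.01
```

arm_command --plan '[{"dx": 0.15, "dy": -0.05, "dz": 0.07, "wx": 0, "wy": 0, "wz": 0}, {"dx": 0.2, "dy": 0, "dz": 0, "wx": 0, "wy": 0, "wz": 0}, {"dx": 0.2, "dy": 0, "dz": 0, "wx": 0, "wy": 0, "wz": 0}, {"dx": 0.2, "dy": 0, "dz": 0, "wx": 0, "wy": 0, "wz": 0}, {"dx": 0, "dy": 0, "dz": 0, "wx": 0, "wy": 0, "wz": 0}]'

```text
time_s: 10.97
tcp_pos: [0.4951, 0.1097, 0.1092]
eef_rot: [111.9, 89.9, -164.3]
contact_force: [0.1, 0.5, -1.4]
gripper_width: 0.0237
```

```bash
python3 -c "
from h import *
tilt();go([.495,.110,.102],-6.27)"
```

```text
tilt fix wx,wy,wz shares [ 0.    -0.008 -0.019]
t 10.9667 tcp [0.4951 0.1097 0.1092] yaw 173.78 tilt 0.1 q6 [ 34.7  12.1 -30.   -0.  -48.  -40.9] w 0.0237 F [ 0.1  0.5 -1.4]
tool shift /0.02: [0.36 0.01 0.02]
wx total 0.01
```

arm_command --plan '[{"dx": 0.15, "dy": 0, "dz": 0, "wx": 0, "wy": 0, "wz": 0}, {"dx": 0.15, "dy": 0, "dz": 0, "wx": 0, "wy": 0, "wz": 0}, {"dx": 0.15, "dy": 0, "dz": 0, "wx": 0, "wy": 0, "wz": 0}, {"dx": 0.1, "dy": 0, "dz": 0, "wx": 0, "wy": 0, "wz": 0}]'

```text
time_s: 11.3
tcp_pos: [0.4962, 0.11, 0.1011]
eef_rot: [-127.9, 89.9, -44.0]
contact_force: [-14.3, 0.7, 35.9]
gripper_width: 0.024
```

```bash
python3 -c "
from h import *
tilt();go([.495,.110,.102],-6.27)"
```

```text
tilt fix wx,wy,wz shares [-0.    -0.008  0.011]
t 11.3 tcp [0.4962 0.11   0.1011] yaw 173.91 tilt 0.06 q6 [ 34.7  12.7 -30.5   0.1 -46.7 -40.9] w 0.024 F [-14.3   0.7  35.9]
tool shift /0.02: [-0.05  0.06 -0.01]
wx total 0.04
```

The tip is on the strip: contact at TCP z 0.1011, expected 0.102. I relax the push and start sliding left.

arm_command --plan '[{"dx": 0, "dy": 0.05, "dz": 0, "wx": 0, "wy": 0, "wz": 0}, {"dx": 0, "dy": 0, "dz": 0.1, "wx": 0, "wy": 0, "wz": 0}, {"dx": 0.02, "dy": 0, "dz": 0.2, "wx": 0, "wy": 0, "wz": 0}, {"dx": 0.02, "dy": 0, "dz": 0.2, "wx": 0, "wy": 0, "wz": 0}, {"dx": 0.02, "dy": 0, "dz": 0.2, "wx": 0, "wy": 0, "wz": 0}]'

```text
time_s: 11.72
tcp_pos: [0.497, 0.1229, 0.1016]
eef_rot: [-148.0, 89.8, -64.0]
contact_force: [-1.2, -8.1, 9.1]
gripper_width: 0.024
```

```bash
cat >> h.py <<'E'
def st():
    s,R=axes(); e=np.array([.1093,.994]); o=np.array([.495,.110])
    p=s["tcp_pos"]; d=p[:2]-o
    print("along",(d@e*1000).round(1),"cross(x)",(d@[.994,-.1093]*1000).round(1),"z",(p[2]*1000).round(1),"F along/cross/z",np.round([s["contact_force"][:2]@e,s["contact_force"][:2]@[.994,-.1093],s["contact_force"][2]],1),"M",np.round(s["moment"],2),"t",round(s["time_s"],2)); tilt()
E
python3 -c "
from h import *
st();go([.495,.110,.102],-6.27)"
```

```text
along 13.0 cross(x) 0.6 z 101.6 F along/cross/z [-8.2 -0.3  9.1] M [-3.61  0.35  0.01] t 11.72
tilt fix wx,wy,wz shares [ 0.    -0.043  0.027]
t 11.7167 tcp [0.497  0.1229 0.1016] yaw 173.95 tilt 0.23 q6 [ 36.1  13.  -30.1   0.3 -46.9 -42.3] w 0.024 F [-1.2 -8.1  9.1]
tool shift /0.02: [-0.02  0.03 -0.65]
wx total 0.05
```

arm_command --plan '[{"dx": 0.02, "dy": 0.02, "dz": 0.12, "wx": 0, "wy": -0.04, "wz": 0.02}, {"dx": 0.03, "dy": 0, "dz": 0.12, "wx": 0, "wy": 0, "wz": 0}, {"dx": 0.03, "dy": 0, "dz": 0.12, "wx": 0, "wy": 0, "wz": 0}, {"dx": 0.03, "dy": 0, "dz": 0.12, "wx": 0, "wy": 0, "wz": 0}]'

```text
time_s: 12.05
tcp_pos: [0.4979, 0.1286, 0.1016]
eef_rot: [177.0, 89.3, -98.8]
contact_force: [-1.8, -8.3, 11.3]
gripper_width: 0.024
```

```bash
python3 -c "
from h import *
st()"
```

```text
along 18.8 cross(x) 0.9 z 101.6 F along/cross/z [-8.5 -0.9 11.3] M [-4.09  0.6   0.01] t 12.05
tilt fix wx,wy,wz shares [ 0.    -0.146 -0.008]
```

arm_command --plan '[{"dx": 0.03, "dy": 0.02, "dz": 0.12, "wx": 0, "wy": -0.15, "wz": 0}, {"dx": 0.03, "dy": 0.01, "dz": 0.12, "wx": 0, "wy": -0.06, "wz": 0}, {"dx": 0.03, "dy": 0.01, "dz": 0.12, "wx": 0, "wy": -0.06, "wz": 0}, {"dx": 0.03, "dy": 0.01, "dz": 0.12, "wx": 0, "wy": -0.06, "wz": 0}, {"dx": 0.03, "dy": 0.01, "dz": 0.12, "wx": 0, "wy": -0.06, "wz": 0}]'

```text
time_s: 12.47
tcp_pos: [0.4986, 0.1345, 0.1015]
eef_rot: [17.4, 89.7, 101.8]
contact_force: [-0.4, -9.9, 8.9]
gripper_width: 0.024
```

```bash
python3 -c "
from h import *
st()"
```

```text
along 24.7 cross(x) 0.9 z 101.5 F along/cross/z [-9.9  0.7  8.9] M [-4.29  0.04 -0.02] t 12.47
tilt fix wx,wy,wz shares [ 0.     0.058 -0.018]
```

arm_command --plan '[{"dx": 0.03, "dy": 0.01, "dz": 0.15, "wx": 0, "wy": 0, "wz": 0}, {"dx": 0.03, "dy": 0.01, "dz": 0.15, "wx": 0, "wy": -0.03, "wz": 0}, {"dx": 0.03, "dy": 0.01, "dz": 0.15, "wx": 0, "wy": -0.03, "wz": 0}, {"dx": 0.03, "dy": 0.01, "dz": 0.15, "wx": 0, "wy": -0.04, "wz": 0}, {"dx": 0.03, "dy": 0.01, "dz": 0.15, "wx": 0, "wy": -0.04, "wz": 0}]'

```text
time_s: 12.88
tcp_pos: [0.4996, 0.1428, 0.1015]
eef_rot: [82.6, 89.9, 167.2]
contact_force: [-0.9, -9.5, 9.2]
gripper_width: 0.024
```

```bash
python3 -c "
from h import *
st()"
```

```text
along 33.1 cross(x) 1.0 z 101.5 F along/cross/z [-9.5  0.2  9.2] M [-4.1   0.04  0.06] t 12.88
tilt fix wx,wy,wz shares [-0.     0.004 -0.032]
```

arm_command --plan '[{"dx": 0.03, "dy": 0.01, "dz": 0.15, "wx": 0, "wy": -0.02, "wz": -0.02}, {"dx": 0.03, "dy": 0.01, "dz": 0.15, "wx": 0, "wy": -0.03, "wz": 0}, {"dx": 0.03, "dy": 0.01, "dz": 0.15, "wx": 0, "wy": -0.03, "wz": 0}, {"dx": 0.03, "dy": 0.01, "dz": 0.15, "wx": 0, "wy": -0.04, "wz": 0}]'

```text
time_s: 13.22
tcp_pos: [0.5004, 0.1498, 0.1014]
eef_rot: [139.0, 89.9, -136.2]
contact_force: [0.2, -6.6, 6.5]
gripper_width: 0.0236
```

```bash
python3 -c "
from h import *
st()"
```

```text
along 40.1 cross(x) 1.0 z 101.4 F along/cross/z [-6.6  0.9  6.5] M [-2.87  0.08  0.04] t 13.22
tilt fix wx,wy,wz shares [-0.    -0.024 -0.021]
```

arm_command --plan '[{"dx": 0.04, "dy": 0.01, "dz": 0.15, "wx": 0, "wy": -0.04, "wz": -0.02}, {"dx": 0.04, "dy": 0.01, "dz": 0.15, "wx": 0, "wy": -0.03, "wz": 0}, {"dx": 0.04, "dy": 0.01, "dz": 0.15, "wx": 0, "wy": -0.03, "wz": 0}, {"dx": 0.04, "dy": 0.01, "dz": 0.15, "wx": 0, "wy": -0.04, "wz": 0}]'

```text
time_s: 13.55
tcp_pos: [0.5013, 0.1616, 0.0984]
eef_rot: [-1.4, 89.6, 83.5]
contact_force: [0.2, -10.3, 9.8]
gripper_width: 0.0238
```

```bash
python3 -c "
from h import *
st()"
```

```text
along 52.0 cross(x) 0.6 z 98.4 F along/cross/z [-10.2   1.3   9.8] M [-4.29 -0.21  0.  ] t 13.55
tilt fix wx,wy,wz shares [-0.     0.08   0.002]
```

The tip dropped 3 mm at 52 mm along, so the hole is found. I ease back slightly and press down.

arm_command --plan '[{"dx": 0.05, "dy": 0, "dz": -0.06, "wx": 0, "wy": 0.06, "wz": 0}, {"dx": 0.08, "dy": 0, "dz": -0.06, "wx": 0, "wy": 0, "wz": 0}, {"dx": 0.08, "dy": 0, "dz": -0.03, "wx": 0, "wy": 0, "wz": 0}]'

```text
time_s: 13.8
tcp_pos: [0.5014, 0.1597, 0.0938]
eef_rot: [-13.3, 89.9, 71.7]
contact_force: [0.1, -3.6, 4.9]
gripper_width: 0.0239
```

```bash
python3 -c "
from h import *
st()"
```

```text
along 50.1 cross(x) 0.9 z 93.8 F along/cross/z [-3.6  0.5  4.9] M [-1.6  -0.04 -0.  ] t 13.8
tilt fix wx,wy,wz shares [0.    0.021 0.005]
```

Going in: 7.8 mm down. I continue, easing back a little more.

arm_command --plan '[{"dx": 0.12, "dy": 0, "dz": -0.02, "wx": 0, "wy": 0.02, "wz": 0}, {"dx": 0.15, "dy": 0, "dz": -0.02, "wx": 0, "wy": 0, "wz": 0}, {"dx": 0.15, "dy": 0, "dz": 0, "wx": 0, "wy": 0, "wz": 0}]'

```text
time_s: 14.05
tcp_pos: [0.5013, 0.1589, 0.0847]
eef_rot: [-63.6, 90.0, 21.3]
contact_force: [1.2, -3.2, 1.5]
gripper_width: 0.0236
```

```bash
python3 -c "
from h import *
st()"
```

```text
along 49.3 cross(x) 0.9 z 84.7 F along/cross/z [-3.1  1.5  1.5] M [-1.14 -0.27  0.02] t 14.05
tilt fix wx,wy,wz shares [0.    0.002 0.005]
```

arm_command --plan '[{"dx": 0.08, "dy": 0, "dz": 0, "wx": 0, "wy": 0, "wz": 0}, {"dx": 0.05, "dy": 0, "dz": 0, "wx": 0, "wy": 0, "wz": 0}, {"dx": 0.05, "dy": 0, "dz": 0, "wx": 0, "wy": 0, "wz": 0}]'

```text
time_s: 14.3
tcp_pos: [0.5014, 0.1589, 0.0839]
eef_rot: [-111.0, 89.9, -25.9]
contact_force: [-5.9, -2.5, 15.4]
gripper_width: 0.0236
```

```bash
python3 - <<'E'
from h import *
st()
b,_=r.capture("side")
save(cv2.resize(b[100:250,200:340],None,fx=5.7,fy=4,interpolation=cv2.INTER_CUBIC),"pics/p5.png")
E
```

```text
along 49.3 cross(x) 1.0 z 83.9 F along/cross/z [-3.1 -5.6 15.4] M [-1.13  2.18  0.03] t 14.3
tilt fix wx,wy,wz shares [ 0.    -0.005  0.013]
```

View pics/p5.png

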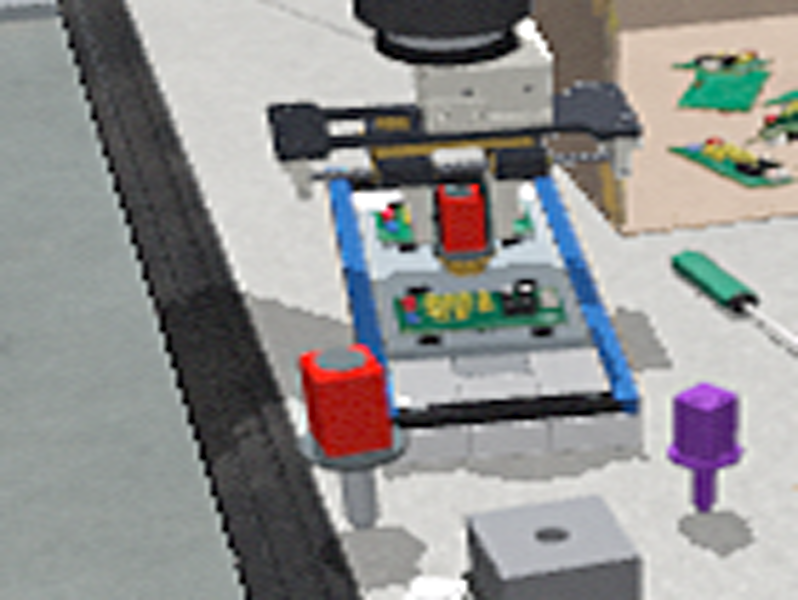

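The collar sits on the bushing (crop (465,260)) at TCP z 83.9 mm, as expected for fully home. I relax and release.

arm_command --plan '[{"dx": 0, "dy": 0, "dz": 0, "wx": 0, "wy": 0, "wz": 0}, {"dx": 0, "dy": 0, "dz": 0, "wx": 0, "wy": 0, "wz": 0}, {"dx": 0, "dy": 0, "dz": 0, "wx": 0, "wy": 0, "wz": 0}]' --force 10

```text
time_s: 14.6
tcp_pos: [0.5013, 0.1589, 0.0841]
eef_rot: [-82.3, 89.9, 2.7]
contact_force: [0.2, -2.7, 5.2]
gripper_width: 0.0242
```

arm_command --plan '[{"dx": 0, "dy": 0, "dz": 0, "wx": 0, "wy": 0, "wz": 0}, {"dx": 0, "dy": 0, "dz": 0, "wx": 0, "wy": 0, "wz": 0}, {"dx": 0, "dy": 0, "dz": 0, "wx": 0, "wy": 0, "wz": 0}, {"dx": 0, "dy": 0, "dz": 0, "wx": 0, "wy": 0, "wz": 0}, {"dx": 0, "dy": 0, "dz": 0, "wx": 0, "wy": 0, "wz": 0}, {"dx": 0, "dy": 0, "dz": 0, "wx": 0, "wy": 0, "wz": 0}, {"dx": 0, "dy": 0, "dz": 0, "wx": 0, "wy": 0, "wz": 0}, {"dx": 0, "dy": 0, "dz": 0, "wx": 0, "wy": 0, "wz": 0}]' --fingers -0.4

```text
time_s: 15.27
tcp_pos: [0.5013, 0.1605, 0.0826]
eef_rot: [-24.4, 89.9, 60.6]
contact_force: [-0.1, 0.3, 0.4]
gripper_width: 0.061
```

```bash
python3 -c "
from h import *
st();go([.5,.16,.2])"
```

```text
along 50.9 cross(x) 0.8 z 82.6 F along/cross/z [ 0.2 -0.1  0.4] M [ 0.04  0.09 -0.02] t 15.27
tilt fix wx,wy,wz shares [-0.     0.027  0.012]
t 15.2667 tcp [0.5013 0.1605 0.0826] yaw 175.01 tilt 0.14 q6 [ 39.1  15.7 -29.4  -0.1 -44.8 -44. ] w 0.061 F [-0.1  0.3  0.4]
tool shift /0.02: [-5.87  0.06 -0.02]
```

Force is zero. I retreat straight up, then a little back so the cameras can see.

arm_command --plan '[{"dx": -0.4, "dy": 0, "dz": 0, "wx": 0, "wy": 0.02, "wz": 0}, {"dx": -0.6, "dy": 0, "dz": 0, "wx": 0, "wy": 0, "wz": 0}, {"dx": -0.8, "dy": 0, "dz": 0, "wx": 0, "wy": 0, "wz": 0}, {"dx": -0.8, "dy": 0, "dz": 0, "wx": 0, "wy": 0, "wz": 0}, {"dx": -0.8, "dy": 0, "dz": 0, "wx": 0, "wy": 0, "wz": 0}, {"dx": -0.8, "dy": 0, "dz": 0, "wx": 0, "wy": 0, "wz": 0}, {"dx": -0.8, "dy": 0, "dz": 0, "wx": 0, "wy": 0, "wz": 0}, {"dx": -0.5, "dy": 0, "dz": -0.5, "wx": 0, "wy": 0, "wz": 0}, {"dx": 0, "dy": 0, "dz": -0.9, "wx": 0, "wy": 0, "wz": 0}, {"dx": 0, "dy": 0, "dz": -0.9, "wx": 0, "wy": 0, "wz": 0}, {"dx": 0, "dy": 0, "dz": -0.9, "wx": 0, "wy": 0, "wz": 0}, {"dx": 0, "dy": 0, "dz": -0.9, "wx": 0, "wy": 0, "wz": 0}, {"dx": 0, "dy": 0, "dz": -0.9, "wx": 0, "wy": 0, "wz": 0}, {"dx": 0, "dy": 0, "dz": -0.9, "wx": 0, "wy": 0, "wz": 0}, {"dx": 0, "dy": 0, "dz": -0.9, "wx": 0, "wy": 0, "wz": 0}, {"dx": 0, "dy": 0, "dz": -0.9, "wx": 0, "wy": 0, "wz": 0}, {"dx": 0, "dy": 0, "dz": -0.9, "wx": 0, "wy": 0, "wz": 0}, {"dx": 0, "dy": 0, "dz": -0.5, "wx": 0, "wy": 0, "wz": 0}, {"dx": 0, "dy": 0, "dz": 0, "wx": 0, "wy": 0, "wz": 0}, {"dx": 0, "dy": 0, "dz": 0, "wx": 0, "wy": 0, "wz": 0}]'

```text
time_s: 16.93
tcp_pos: [0.4816, -0.0339, 0.2077]
eef_rot: [-76.8, 89.7, 8.2]
contact_force: [0.5, 0.5, -0.2]
gripper_width: 0.0612
```

```bash
python3 - <<'E'
from h import *
st()
a,d=r.capture("top");b,_=r.capture("side");np.save("topf.npy",d)
a=cv2.resize(a[150:300,140:340],None,fx=2,fy=3);b=cv2.resize(b[110:260,210:410],None,fx=2,fy=3)
save(np.hstack([a,b]),"pics/p6.png")
E
```

```text
along -144.5 cross(x) 2.4 z 207.7 F along/cross/z [ 0.6  0.5 -0.2] M [0.06 0.12 0.05] t 16.93
tilt fix wx,wy,wz shares [0.    0.017 0.071]
```

View pics/p6.png

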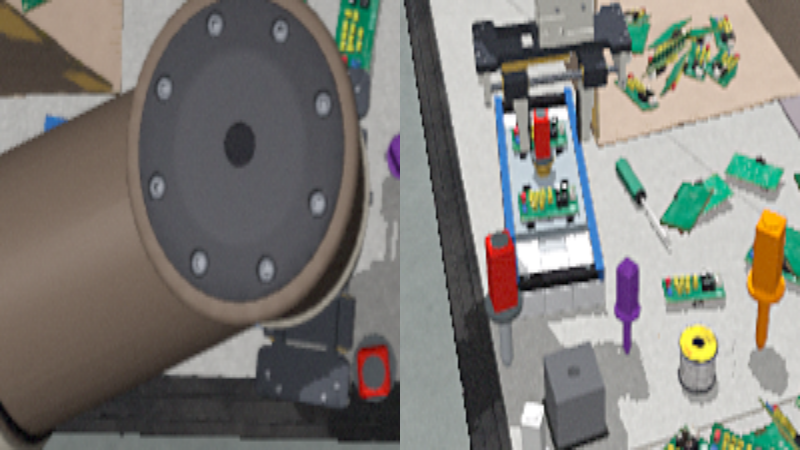

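The pin stands alone in the bushing. I move the arm out of the top view for a final check.

arm_command --plan '[{"dx": 0, "dy": 0, "dz": -0.9, "wx": 0, "wy": 0, "wz": 0}, {"dx": 0, "dy": 0, "dz": -0.9, "wx": 0, "wy": 0, "wz": 0}, {"dx": 0, "dy": 0, "dz": -0.9, "wx": 0, "wy": 0, "wz": 0}, {"dx": 0, "dy": 0, "dz": -0.9, "wx": 0, "wy": 0, "wz": 0}, {"dx": 0, "dy": 0, "dz": -0.9, "wx": 0, "wy": 0, "wz": 0}, {"dx": 0, "dy": 0, "dz": -0.9, "wx": 0, "wy": 0, "wz": 0}, {"dx": 0, "dy": 0, "dz": -0.9, "wx": 0, "wy": 0, "wz": 0}, {"dx": 0, "dy": 0, "dz": -0.9, "wx": 0, "wy": 0, "wz": 0}, {"dx": 0, "dy": 0, "dz": -0.9, "wx": 0, "wy": 0, "wz": 0}, {"dx": 0, "dy": 0, "dz": -0.9, "wx": 0, "wy": 0, "wz": 0}, {"dx": 0, "dy": 0, "dz": -0.9, "wx": 0, "wy": 0, "wz": 0}, {"dx": 0, "dy": 0, "dz": -0.9, "wx": 0, "wy": 0, "wz": 0}, {"dx": 0, "dy": 0, "dz": 0, "wx": 0, "wy": 0, "wz": 0}, {"dx": 0, "dy": 0, "dz": 0, "wx": 0, "wy": 0, "wz": 0}]'

```text
time_s: 18.2
tcp_pos: [0.4696, -0.2473, 0.2068]
eef_rot: [-69.1, 89.7, 17.0]
contact_force: [0.2, -0.1, 0.7]
gripper_width: 0.0613
```

```bash
python3 - <<'E'
from h import *
st()
a,d=r.capture("top");b,_=r.capture("side")
v,u=np.mgrid[0:400,0:640];P=dep("top",np.c_[u.ravel(),v.ravel()],d.ravel());c=a.reshape(-1,3).astype(int)
red=(c[:,0]>120)&(c[:,1]<80)&(c[:,2]<80)&(abs(P[:,0]-.5)<.03)&(abs(P[:,1]-.159)<.03)&(P[:,2]>.08)
q=P[red];print(len(q),np.percentile(q,[2,50,98],axis=0).round(4).tolist() if len(q) else "")
p6=[.5013,.1595,.113];i=proj("top",[p6])[0].astype(int);print(i,dep("top",[i],d[i[1],i[0]]))
a=cv2.resize(a[150:300,140:340],None,fx=2,fy=3);b=cv2.resize(b[110:260,210:410],None,fx=2,fy=3)
save(np.hstack([a,b]),"pics/p7.png")
E
```

```text
along -357.9 cross(x) 13.8 z 206.8 F along/cross/z [-0.   0.3  0.7] M [0.11 0.1  0.01] t 18.2
tilt fix wx,wy,wz shares [0.    0.026 0.067]
7 [[0.4901, 0.1647, 0.1109], [0.4923, 0.1686, 0.1128], [0.4966, 0.1697, 0.1145]]
[217 221] [[0.46080822 0.00913784 0.6071617 ]]
```

View pics/p7.png

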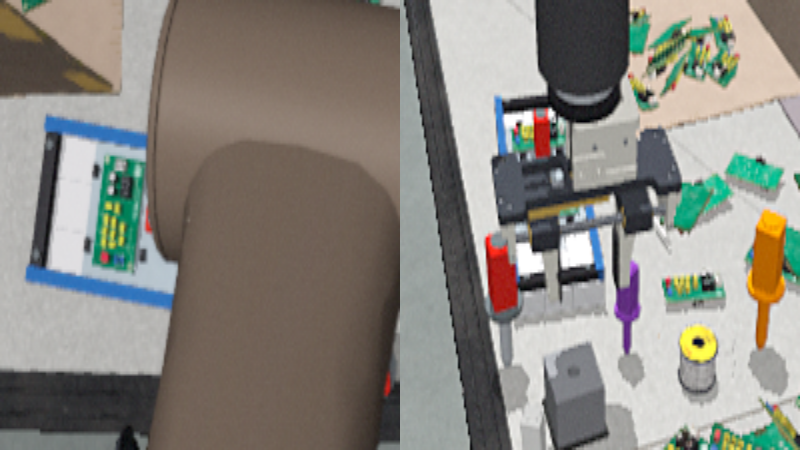

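The top view shows the handle's corner at z ≈ 0.113, which is the fully home value; resting on the strip would give 0.131. The nearby objects look unmoved. I hand in.

```bash
python3 -c "
from h import *
print(r.close_job(), r.get_state()['time_s'])"
```

```text
the job is handed in; nothing more can be done
the job is handed in; nothing more can be done
```

The carriage is locked: the small red pin stands in the bushing with its tip in the index hole and its collar on the bushing. The gripper has let go and is clear. I handed the job in at about 18 s; no verdict is reported.

**What I did:**
- I took the smaller red pin from its stand and lowered it through the bushing until the tip touched the strip.
- I slid the carriage left until the tip fell into the hole, about 49 mm from where it started.
- I eased back slightly, pressed the pin home, released it and moved the arm away.

**Last checks:**
- **Depth:** pressed home, the TCP was at z = 83.9 mm, about 17.5 mm below its height on the strip. Fully home should be about 18 mm.
- **Handle height:** the top camera put the handle's top at about 0.113 m, the value for fully home. Resting on the strip would give 0.131 m. The arm hid most of the handle in that view, so this rests on only 7 pixels at its edge.
- **Upright and clear:** in the side view after release the pin stood upright and alone.
- **Forces:** the highest I read was about 39 N at the wrist, when the tip touched the strip, against a limit of 120 N.
- **Loose items:** the reel and screwdriver looked unmoved in the last side pictures. I did not re-check the tape and jar, but the arm never went down near them.

Two checks were missed. The first look for the pin tip with the trained network found only look-alikes, so I placed the tip by calculation and by eye. The last top-view depth reading at the pin's centre landed on the arm and told me nothing.

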